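# Seat a window cell in a light-transmission checker

### The arm

A 6-joint arm with a two-finger parallel gripper is mounted at the origin on the work surface. World frame = base frame: x ahead of the robot, y to its left, z up, the work surface at z = 0. Lengths are in m, angles in degrees, forces in N, time in s.
With the tool pointing down it reaches from about 0.375 to 0.75 m from the base axis. Payload 9 kg.
Tool frame: the origin (TCP) lies where the fingers leave the gripper's body, on its centre line; the fingertips stand 73 mm ahead of it and the grasp point (between the pads) lies 54 mm ahead of it (robot.tip_reach is the distance from the TCP to the fingertips, in m); z points along the fingers, y is the line along which they close (so a half turn about z gives the same grasp; the last joint's range is limited). The gripper opens to 85 mm and grips with 20 to 120 N. Pads are 22 mm wide; open, the fingers measure 114 mm over their backs; the gripper's body (76 mm by 85 mm) begins 54 mm behind the grasp point. The pads swing forward as they close: fully open they stand 13 mm farther back than shut.
Start: joints at [-89.536, 5.964, 5.575, 89.605, 0, 77.527], TCP at [0.134, -0.585, 0.304] pointing down, gripper open.
Joint ranges: [-171.21, 171.21], [-48.23, 106.86], [-62.78, 66.21], [-105.2, 120.99], [-86.42, 89.51], [-180, 180]. Speed limits (degrees/s): [127.2, 127.2, 147.25, 180, 180, 180].

### API

Orientations are given as [roll, pitch, yaw] about the fixed x, y, z axes, in that order (R = Rz(yaw) Ry(pitch) Rx(roll)).
In Python, from plant import robot gives the robot as it stands. Calls block until the motion is done:
- robot.move_pose(position, orientation): joint-space move of the TCP to a pose.
- robot.line_to(position, vel=0.15, rotation=None, guard=None): straight line of the TCP; rotation=None keeps the orientation; vel is the mean speed in m/s. With guard (N) it stops when the force on the tool has changed by that much, and returns True; else False.
- robot.goto_joints(angles): joint-space move.
- robot.set_gripper(opening): finger opening in m; the grip force is fixed at half the most; returns when the fingers have stopped.
- robot.pause(seconds).
- robot.ik(position, orientation): joint angles nearest the present ones, or None.
- robot.observe(): the state.
- robot.grab_frame(name): name is "scene" or "top" or "wrist"; returns the picture (384x512x3 uint8, blue, green, red); there is no depth.
- robot.get_calibration(name): a dict with "vertical_fov" (degrees; the focal length in pixels is half the picture's height over the tangent of half this angle, whatever the lens; pixels are square), "cx", "cy" (the principal point, pixels), "rvec" (rotation vector, rad) and "tvec" (3), from world to camera coordinates, as OpenCV has them. Camera axes: x right, y down, z forward; pixel columns grow to the right and rows downward; lengths in m; the calibration is good to about 2 mm. The wrist camera is an equidistant fisheye: a pixel r from the principal point sees the ray r / f radians off the axis. A picture is of the moment at which its call begins: read the wrist's pose just before it. get_calibration takes no time and is no camera call; for the wrist camera it gives the pose at the moment of the call.
A pose or a line that the arm cannot do raises robot.IKError and nothing moves.
- robot.job_done(): hands the job in; it is judged then, once.
The state is a dict: "time": time; "q": joint angles; "qvel": joint speeds; "joint_torque": joint torques, N m; "tool_pos": TCP position; "tcp_rot": TCP orientation; "ft_force": force on the tool from outside, world axes, zero at the start; "torque": the same for the moment, N m; "gripper_width": finger opening in m; "gripper_force": force on a finger pad.
Only numpy, scipy, OpenCV 4.12 (cv2) and the standard library are available. Lean on these libraries where they do the work, as an engineer would, in place of code of your own. Each camera call takes 0.05 s, during which the arm holds its last target. There are 200 camera calls.

### The job

Take the window cell by its fin from the tray and set it in the light checker's well with its two clear faces towards the lamp and the detector: the steel fork that boxes it in is clamped somewhere along the light path, so feel for the opening by sliding the cell lightly on top of it. Push the cell down past the sprung shoe onto the well's floor, press it home with about 20 N for half a second, and let go, leaving it fully home, square to the light path and upright. It is glass, so keep it from being tipped over or bearing on the checker with more than 40 N, and leave the blank plug, the tin and the screwdriver where they are.

Things in the scene. Friction and masses are not known exactly. Their poses are not given: they have to be found in the camera images.
- cell: window cell, loose, about 120 g, standing on the tray. Square aluminium body 30 x 30 x 50 mm high (lowest 4 mm stepped in to 26 x 26), solid grip fin on top. Origin: centre of the underside, z up, x the normal of the two clear glass faces; the closed metal faces look along y. A half turn makes no difference
- fin (a point): point on the cell's grip fin, 73 mm above the underside, axes as the cell's. The fin is 26 mm long (x), 14 mm thick (y) and reaches from 50 to 88 mm above the underside; grip it across the 14 mm
- checker: light checker, fixed: white base 210 x 130 x 17 mm, well in the middle (aluminium side walls, steel fork), two grey housings (lamp under the round steel cap at -x, detector at +x) that begin 45 mm from the centre and rise to 80 mm (cap 92 mm). Origin: centre of the underside; x is the light path, z up. Well walls are 60 mm above the bench
- seat: hard steel floor of the well, top 20 mm above the bench, origin: middle of the light path on it; axes as the checker's. Along y the home cell is centred on y = 0, held between the datum wall (face y = -15 mm; above 31 mm a steep lead-in leans out to y = -18 mm at 40 mm up) and the shoe. Along x it may stand wherever the fork lets it: what counts is that it is home and square
- shoe: black sprung shoe on the seat's +y side, 44 mm wide along x. Origin: middle of its face, 11.5 mm above the seat; at rest the face is at y = 11 mm, 4 mm in the cell's way. Its steep sloped top, 20 to 41 mm above the seat, lets a descending cell push it towards +y: spring 1.2 N at rest, 2.8 N with the cell in, holding it to the datum wall; drag up to 10 N
- mouth (a point): point over the well's middle, 40 mm above the seat, at the height of the flat tops of the steel fork. The fork's two end walls, 32.4 mm apart (1.2 mm of play each side of the cell) and 13.5 mm thick, are clamped up to 7 mm off the middle along x, either way. This offset is NOT in the measured poses: slide the cell along x on the flat tops until it drops in
- tray: black plastic tray 200 x 110 mm, fixed; floor 6 mm above the bench, rim 12 mm above the bench. Origin: centre of the underside. The cell stands on its -x half, the blank on its +x half
- blank: bystander: solid metal blank plug on the tray, 30 x 30 x 34 mm with a 14 mm round knob on top (46 mm in all), no windows. Origin: centre of the underside
- tin: bystander: closed steel tin, 54 mm in diameter, 60 mm high. Origin: centre of the underside
- driver: bystander: screwdriver lying on the bench, roughly along x. Origin: under its middle
There are look-alikes about, which are no part of the job. Several things look just like the checker: the one meant starts farthest to the robot's left.

How it is judged:
By the outcome, as a careful person would: the job done as asked, in the order asked, and still so for the second after the job is handed in, with the robot touching nothing.
It also fails if it takes over 72 s, if anything falls off the work surface, if the arm or the gripper's body presses on something with over 40 N, if the wrist force passes 120 N, or if a joint passes its speed limit or range.

## Working session

There is one attempt and no reset: what is moved stays moved. The work goes in short steps, each a Python script; the robot and the scene stay as the last script left them, time stands still between calls to the robot, and variables do not carry over. Pictures are saved under pics/ and viewed, at most 10 in all, crops included, and the job is handed in when it is done.

```bash
ls; mkdir -p pics; cat > h.py <<'E'
import numpy as np, cv2
from plant import robot
def ray(name,px,cal=None):
    c=cal or robot.get_calibration(name)
    f=192/np.tan(np.radians(c["vertical_fov"])/2)
    u=np.array([px[0]-c["cx"],px[1]-c["cy"]],float)
    if name=="wrist":
        r=np.hypot(*u); t=r/f; d=np.array([*(u/max(r,1e-9)*np.sin(t)),np.cos(t)])
    else: d=np.array([*(u/f),1.])
    R=cv2.Rodrigues(np.array(c["rvec"],float))[0]; t=np.array(c["tvec"],float).ravel()
    return -R.T@t, R.T@d
def at(name,px,z,cal=None):
    o,d=ray(name,px,cal); return o+d*(z-o[2])/d[2]
E
python3 - <<'E'
from h import *
for n in("scene","top"):
    cv2.imwrite(f"pics/{n}.png",cv2.resize(robot.grab_frame(n),(800,600),interpolation=cv2.INTER_CUBIC))
    c=robot.get_calibration(n);print(n,c,ray(n,(256,192)))
print(robot.observe())
E
```

```text
pics
scene {'vertical_fov': 47.682977465719894, 'cx': 255.53450278416958, 'cy': 199.43614219013045, 'rvec': array([ 2.07159975,  0.66729234, -0.35178017]), 'tvec': array([-0.39331634, -0.12781284,  1.29094559])} (array([ 0.98446488, -0.70649152,  0.60767838]), array([-0.48728473,  0.68847422, -0.53744853]))
top {'vertical_fov': 48.80757640405259, 'cx': 252.3900847818465, 'cy': 195.7526603441715, 'rvec': array([ 2.16902052, -2.23309706,  0.06450299]), 'tvec': array([-0.01601071,  0.49366541,  1.23418278])} (array([ 0.43215544, -0.01750312,  1.25702201]), array([ 0.05741236, -0.01910742, -0.99824352]))
{'time': 0.1, 'q': array([-8.95368879e+01,  5.99564196e+00,  5.53334642e+00,  8.96056967e+01,
        2.65495580e-03,  7.75280407e+01]), 'qvel': array([ 0.07704284, -0.10419171,  0.04254928,  0.0420867 , -0.11848141,
        0.07189578]), 'joint_torque': array([ 5.58252083e-03, -5.58207107e+01,  5.04720819e+01,  1.30472600e-02,
       -3.47577225e-04,  2.24934064e-05]), 'tool_pos': array([ 0.13433988, -0.58455445,  0.30321309]), 'tcp_rot': array([-1.79934186e+02, -1.72760272e-02,  1.29350599e+01]), 'ft_force': array([-0.80431412,  0.88703167, -0.16041166]), 'torque': array([ 0.02540223, -0.00151067,  0.01402547]), 'gripper_force': 0.0, 'gripper_width': 0.08532146413183388}
```

View pics/top.png

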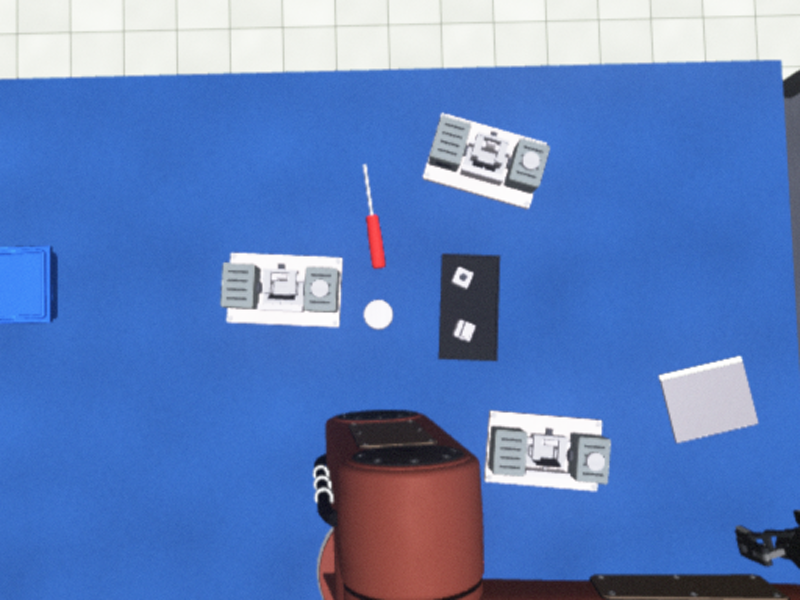

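View pics/scene.png

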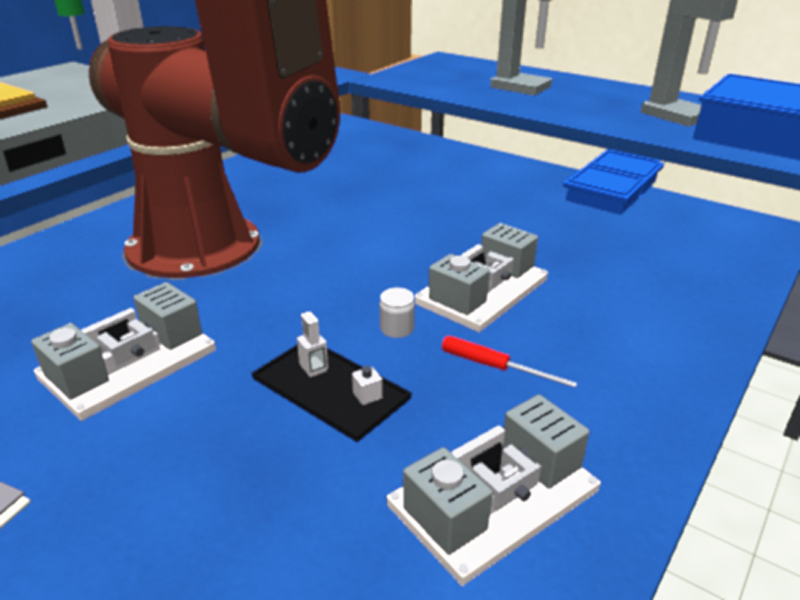

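The top view (800 px) shows three checker look-alikes, at (282,289), (487,158) and (548,450). The leftmost one (world +y) at (282,289) is meant. On the tray there are two candidates for the cell. The one at (465,330) has a tall fin, standing at (312,345) in the scene view, so it is the cell. The one at (463,277) has a round knob, so it is the blank. I'll check both choices in a close crop.

```bash
python3 - <<'E'
from h import *
t=robot.grab_frame("top")
# crops in 512 px: checker x140-220,y155-215 ; tray x275-325,y155-235
a=cv2.resize(t[155:215,138:222],None,fx=6,fy=6,interpolation=cv2.INTER_CUBIC) #504x360
b=cv2.resize(t[160:232,278:322],None,fx=6,fy=6,interpolation=cv2.INTER_CUBIC) #264x432
im=np.zeros((432,780,3),np.uint8); im[:360,:504]=a; im[:,510:774]=b
cv2.imwrite("pics/crop.png",im)
E
```

```text
(no output)
```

View pics/crop.png

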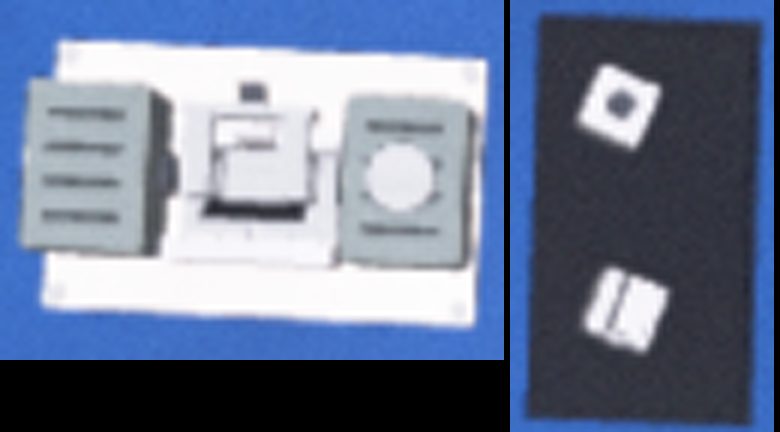

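The crop confirms both choices: the cell has the long fin (crop (625,310)) and the blank has the round knob (620,103). The checker base corners are at (58,40), (488,60), (475,326) and (42,308). Next I'll compute poses and take wrist views over both.

```bash
python3 - <<'E'
from h import *
def tp(u,v,ox,oy,z): return at("top",((u+.5)/6-.5+ox,(v+.5)/6-.5+oy),z)
C=np.array([tp(u,v,138,155,.017) for u,v in[(58,40),(488,60),(475,326),(42,308)]])
print(C.round(4),C.mean(0).round(4))
# lamp (-x) at picture right, so +x = from right to left
d=(C[0]-C[1])+(C[3]-C[2]);print("yaw",np.degrees(np.arctan2(d[1],d[0])), np.linalg.norm(C[0]-C[1]),np.linalg.norm(C[1]-C[2]))
e=(C[3]-C[0])+(C[2]-C[1]);print("yaw from y",np.degrees(np.arctan2(e[1],e[0]))-90)
K=np.array([tp(u-510,v,278,160,.056) for u,v in[(605,268),(668,290),(648,353),(585,330)]]);print(K.round(4),K.mean(0))
T=np.array([tp(u-510,v,278,160,.012) for u,v in[(541,16),(760,22),(748,425),(528,414)]]);print("tray",T.mean(0))
k=K.mean(0)
robot.move_pose([k[0]-.0,k[1],.30],[180,0,73])
print(robot.observe()["time"],robot.observe()["q"].round(1))
c=robot.get_calibration("wrist");print(c,ray("wrist",(c["cx"],c["cy"]),c))
import pickle;pickle.dump(c,open("w1.pkl","wb"))
cv2.imwrite("pics/w1raw.png",f:=robot.grab_frame("wrist"));cv2.imwrite("pics/w1.png",cv2.resize(f,(800,600),interpolation=cv2.INTER_CUBIC))
E
```

```text
[[0.6032 0.2756 0.017 ]
 [0.5874 0.0654 0.017 ]
 [0.4572 0.0751 0.017 ]
 [0.4721 0.2856 0.017 ]] [0.53   0.1754 0.017 ]
yaw 85.82658125014973 0.2107539940342635 0.13053701199466983
yaw from y 85.69106990665605
[[ 0.4633 -0.1457  0.056 ]
 [ 0.452  -0.1752  0.056 ]
 [ 0.4226 -0.1647  0.056 ]
 [ 0.4343 -0.1353  0.056 ]] [ 0.4430494  -0.15523109  0.056     ]
tray [ 0.48823221 -0.17058615  0.012     ]
2.0667 [-35.4 -17.  -16.5  90.5  -0.   71.7]
{'vertical_fov': 65.70646984690485, 'cx': 257.8992508576631, 'cy': 192.6321834732428, 'rvec': array([-2.78956516,  0.42071715,  0.06740804]), 'tvec': array([-0.46907415, -0.05781362,  0.37055859])} (array([ 0.46647102, -0.07811927,  0.37011999]), array([-0.092883  , -0.30371267, -0.94822538]))
```

View pics/w1.png

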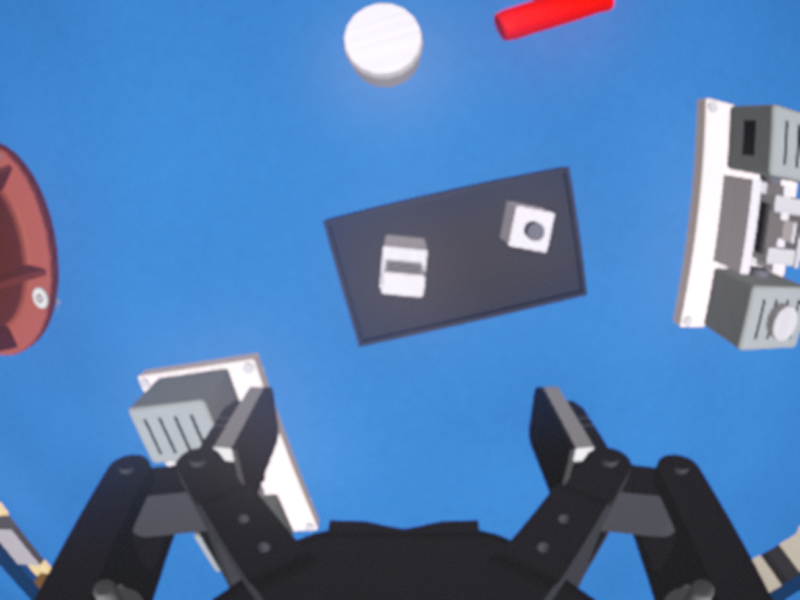

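The wrist view shows the cell at (404,267) with its fin running horizontally, the blank at (530,228), and the tin and driver well clear. I'll enlarge the cell to read the fin top.

```bash
python3 - <<'E'
import cv2
f=cv2.imread("pics/w1raw.png");cv2.imwrite("pics/c1.png",cv2.resize(f[146:196,236:282],None,fx=12,fy=12,interpolation=cv2.INTER_CUBIC))
E
```

```text
(no output)
```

View pics/c1.png

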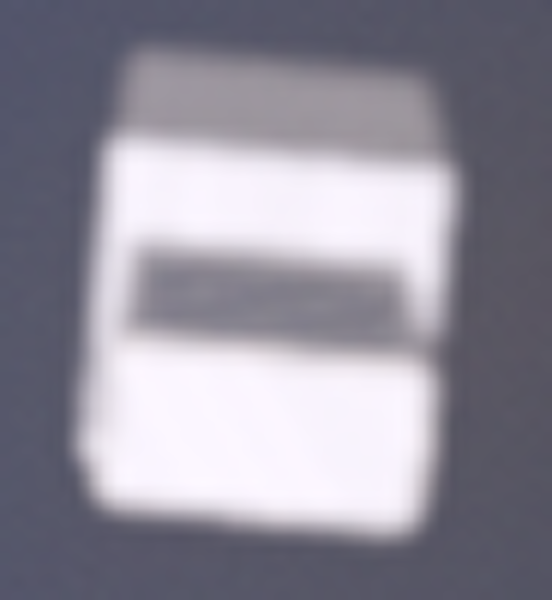

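The crop shows the fin top corners at about (122,335), (438,355), (418,535) and (100,512), and the body's top edge from (105,135) to (455,165).

```bash
python3 - <<'E'
from h import *
import pickle;c=pickle.load(open("w1.pkl","rb"))
p=lambda u,v,z:at("wrist",((u+.5)/12-.5+236,(v+.5)/12-.5+146),z,c)
F=np.array([p(u,v,.094) for u,v in[(122,335),(438,355),(418,535),(100,512)]])
B=np.array([p(u,v,.056) for u,v in[(105,135),(455,165)]])
ang=lambda d:np.degrees(np.arctan2(d[1],d[0]))%180
m=F.mean(0);print(F.round(4),m)
a1,a2=ang(F[1]-F[0]),ang(B[1]-B[0]);print(a1,a2,ang(F[2]-F[3]),np.linalg.norm(F[1]-F[0]),np.linalg.norm(F[1]-F[2]),np.linalg.norm(B[1]-B[0]))
b=B.mean(0); n=np.array([np.cos(np.radians(a2+90)),np.sin(np.radians(a2+90)),0]); print("body centre",b+n*.015,b-n*.015)
E
```

```text
[[ 0.434  -0.1445  0.094 ]
 [ 0.4577 -0.1536  0.094 ]
 [ 0.4518 -0.1677  0.094 ]
 [ 0.4277 -0.1582  0.094 ]] [ 0.44278943 -0.15600152  0.094     ]
159.09923697817771 157.8434382975219 158.49257912260703 0.025373213879584404 0.015248781205256082 0.03156310453652106
body centre [ 0.44265907 -0.15536554  0.056     ] [ 0.45397323 -0.12758083  0.056     ]
```

```bash
python3 - <<'E'
from h import *
P=[.4427,-.1558]
robot.move_pose([*P,.19],[180,0,158.8])
print(robot.observe()["time"])
print(robot.line_to([*P,.134],vel=.08,guard=8))
robot.set_gripper(.0)
o=robot.observe();print(o["time"],o["gripper_width"],o["gripper_force"],o["tool_pos"],o["ft_force"])
robot.line_to([*P,.25],vel=.15)
o=robot.observe();print(o["time"],o["gripper_width"],o["ft_force"])
a=np.radians(-94.25)
robot.move_pose([.53-.08*np.cos(a),.1754-.08*np.sin(a),.26],[180,0,-94.25])
robot.pause(.3)
o=robot.observe();print(o["time"],o["q"].round(1),o["tool_pos"],o["ft_force"])
c=robot.get_calibration("wrist")
import pickle;pickle.dump(c,open("w2.pkl","wb"))
cv2.imwrite("pics/w2raw.png",f:=robot.grab_frame("wrist"));cv2.imwrite("pics/w2.png",cv2.resize(f,(800,600),interpolation=cv2.INTER_CUBIC))
E
```

```text
3.4583
False
4.9583 0.013031821513514045 58.853352069854736 [ 0.44284422 -0.1558976   0.13421774] [ 0.16294215 -0.23591752  2.11443573]
5.8833 0.01338439130049018 [ 0.25811798  0.41317328 -0.08005168]
7.7417 [ 12.8   4.6  -0.5  85.   -0.  -72.9] [0.53612947 0.2545931  0.26007283] [-0.37286883  0.25748459 -1.06296139]
```

View pics/w2.png

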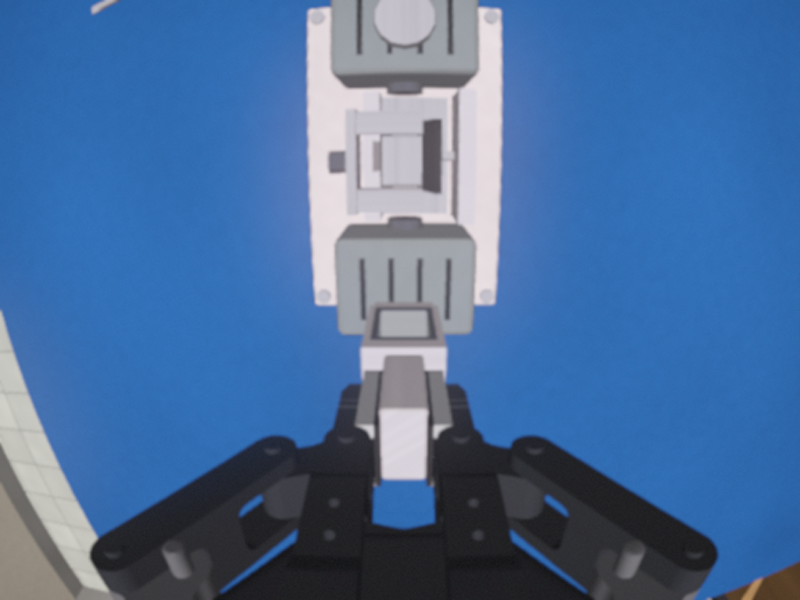

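The wrist view shows the cell held upright with its window facing along the light path. The well is at (405,160), the cap (lamp) at the top, and the shoe (dark) on the right at (432,157). I'll crop the well.

```bash
python3 - <<'E'
from h import *
import pickle
f=cv2.imread("pics/w2raw.png");cv2.imwrite("pics/c2.png",cv2.resize(f[52:146,206:311],None,fx=6,fy=6,interpolation=cv2.INTER_CUBIC))
c=pickle.load(open("w2.pkl","rb"))
C=np.array([at("wrist",((u+.5)*.64-.5,(v+.5)*.64-.5),.017,c) for u,v in[(307,8),(502,8),(497,304),(314,304)]])
print(C.round(4),C.mean(0))
ang=lambda d:np.degrees(np.arctan2(d[1],d[0]))
print(ang(C[3]-C[0]),ang(C[2]-C[1]),[np.linalg.norm(C[i]-C[i-1]).round(4) for i in range(4)])
E
```

```text
[[0.5864 0.0655 0.017 ]
 [0.4558 0.0754 0.017 ]
 [0.4705 0.2846 0.017 ]
 [0.6021 0.2745 0.017 ]] [0.52868585 0.17497859 0.017     ]
85.68664098879765 85.98071948782014 [np.float64(0.2096), np.float64(0.131), np.float64(0.2097), np.float64(0.132)]
```

View pics/c2.png

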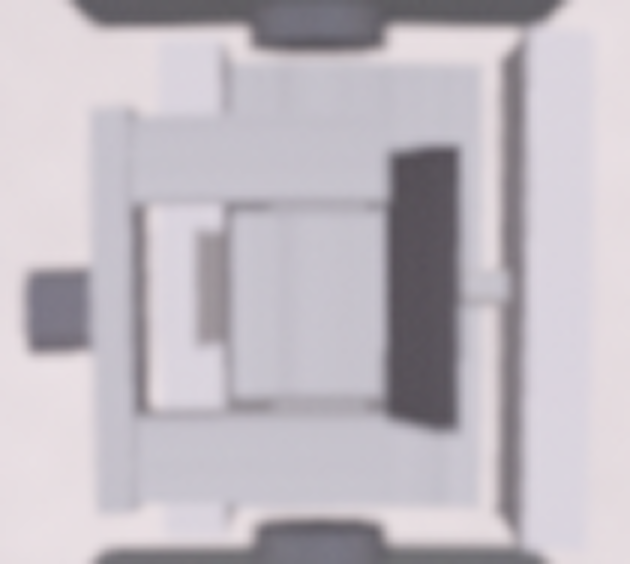

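The well crop shows the fork's inner edges at rows 203 and 412, the datum wall at column ~230 and the shoe at columns 388–458. Now I'll compute the fork offset as a seed.

```bash
python3 - <<'E'
from h import *
import pickle
c=pickle.load(open("w2.pkl","rb"))
y=np.radians(85.8);ex=np.array([np.cos(y),np.sin(y)]);ey=np.array([-ex[1],ex[0]]);O=np.array([.5287,.1750])
p=lambda u,v,z:at("wrist",((u+.5)/6-.5+206,(v+.5)/6-.5+52),z,c)[:2]-O
for u,v,z in[(260,203,.06),(260,412,.06),(260,120,.06),(260,503,.06),(230,310,.02),(230,310,.051),(388,300,.04),(458,300,.061),(315,20,.05),(315,540,.05)]:
    d=p(u,v,z);print((u,v,z),(1e3*np.array([d@ex,d@ey])).round(1))
E
```

```text
(260, 203, 0.06) [-12.2  -9.2]
(260, 412, 0.06) [19.5 -9.4]
(260, 120, 0.06) [-24.9  -9.1]
(260, 503, 0.06) [33.4 -9.5]
(230, 310, 0.02) [  4.8 -15.6]
(230, 310, 0.051) [  4.1 -14.2]
(388, 300, 0.04) [ 2.8 10.6]
(458, 300, 0.061) [ 2.4 20.2]
(315, 20, 0.05) [-41.6  -0.9]
(315, 540, 0.05) [40.7 -1.2]
```

```bash
cat >> h.py <<'E'
Y=85.8;ex=np.array([np.cos(np.radians(Y)),np.sin(np.radians(Y))]);ey=np.array([-ex[1],ex[0]]);O=np.array([.5288,.1750])
ROT=[180,0,Y-180]
def W(x,y,z): return [*(O+ex*x/1e3+ey*y/1e3),z/1e3]   # local mm -> world, z = TCP height mm
def L(): 
    p=robot.observe()["tool_pos"];d=np.array(p[:2])-O; return np.array([d@ex*1e3,d@ey*1e3,p[2]*1e3])
def F():
    f=np.mean([np.array(robot.observe()["ft_force"]) for _ in range(1)],0);return np.array([f[:2]@ex,f[:2]@ey,f[2]])
E
python3 - <<'E'
from h import *
robot.move_pose(W(-2,.3,215),ROT)
robot.line_to(W(-2,.3,194),vel=.1); robot.pause(.2)
B=F();print(robot.observe()["time"],L().round(2),B.round(2))
print(robot.line_to(W(-2,.3,184),vel=.012,guard=4)); robot.pause(.1)
print(robot.observe()["time"],L().round(2),(F()-B).round(2))
np.save("B.npy",B)
E
```

```text
8.8167 [ -1.71  -0.   194.72] [ 0.08  0.19 -1.04]
True
9.475 [ -1.98   0.29 188.16] [0.18 0.24 6.41]
```

```bash
python3 - <<'E'
from h import *
B=np.load("B.npy"); x=-2.; z=188.1
for i in range(16):
    x+=.8; g=robot.line_to(W(x,.3,z),vel=.02); robot.pause(.08)
    f=F()-B; p=L(); print(round(robot.observe()["time"],2),p.round(2),f.round(1))
    if f[2]<2.5:
        robot.line_to(W(x,.3,z-3),vel=.015,guard=3); robot.pause(.08); p2=L()
        print(" down",p2.round(2),(F()-B).round(1))
        if p2[2]<z-1.5: break
        z=p2[2]-.1
    elif f[2]>8: z+=.15
E
```

```text
9.81 [ -1.12   0.2  188.18] [ 1.  -0.3  3.1]
10.14 [ -0.5    0.24 188.13] [-0.8 -1.   4.7]
10.47 [  0.36   0.26 188.14] [-1.2 -1.1  3.6]
10.81 [  1.22   0.28 188.13] [-1.7  0.4  3.2]
11.14 [  2.07   0.31 188.09] [-2.5  0.1  4.4]
11.47 [  2.92   0.6  187.63] [ 0.9 -0.9 -0.7]
 down [  2.79   0.32 185.08] [-1.2  0.6  0.6]
```

```bash
python3 - <<'E'
from h import *
B=np.load("B.npy"); y0=.3;r=[]
for s in(1,-1):
    p=L(); g=robot.line_to(W(p[0]+s*9,y0,185.1),vel=.01,guard=4); robot.pause(.05); q=L(); r.append(q[0])
    print(g,q.round(2),(F()-B).round(1),robot.observe()["time"])
m=sum(r)/2; print(m)
robot.line_to(W(m,y0,185.3),vel=.02); robot.pause(.15); print(L().round(2),(F()-B).round(1))
g=robot.line_to(W(m,y0,176),vel=.012,guard=4); robot.pause(.1); print(g,L().round(2),(F()-B).round(1),robot.observe()["time"])
E
```

```text
True [  5.55   0.65 184.4 ] [-2.2 -1.2  0.9] 12.4417
True [  2.6    1.05 183.79] [ 2.4 -0.6  2.9] 12.9833
4.073324277970256
[  3.99   0.45 185.06] [0.3 0.1 0.1]
False [  4.07   0.24 176.04] [ 0.4 -2.8  1. ] 14.4417
```

```bash
python3 - <<'E'
from h import *
B=np.load("B.npy"); x,y=4.07,.3
for z in(170,165,160,156,153,151):
    g=robot.line_to(W(x,y,z),vel=.02,guard=12); robot.pause(.1); f=F()-B
    print(g,L().round(2),f.round(1),round(robot.observe()["time"],2))
    if abs(f[0])>3: x+=np.sign(f[0])*.3
    if f[1]>4: y+=.3
    if g: break
E
```

```text
False [  4.03   0.36 169.82] [-0.6 -3.8  0. ] 14.99
False [  4.07   0.37 164.8 ] [ 0.5 -3.3 -0.2] 15.49
False [  4.02   0.48 159.67] [ 0.2 -4.2 -1.7] 15.99
False [  4.05   0.44 155.77] [ 0.  -4.4 -1.4] 16.44
False [  4.06   0.44 152.77] [ 0.1 -3.4 -2. ] 16.84
False [  4.09   0.37 150.88] [ 0.3 -3.1 -0.8] 17.19
```

```bash
python3 - <<'E'
from h import *
B=np.load("B.npy"); x,y=4.07,.3
for i in range(8):                      # seek the datum wall
    y-=.2; robot.line_to(W(x,y,149.5),vel=.01); robot.pause(.1); f=F()-B
    print(round(y,2),L().round(2),f.round(1))
    if f[1]>0: break
g=robot.line_to(W(x,y,145),vel=.01,guard=6); robot.pause(.1); z=L()[2]
print("floor",g,L().round(2),(F()-B).round(1),round(robot.observe()["time"],2))
z-=.1;held=0
for i in range(40):                     # press to 20 N
    robot.line_to(W(x,y,z),vel=.01); robot.pause(.1); f=F()-B
    print(round(z,2),L().round(2),f.round(1))
    if f[2]>=18: break
    z-=min(.3,max(.03,(20-f[2])*.02))
for i in range(6): robot.pause(.1); print((F()-B).round(1),end=" ")
print(robot.observe()["time"],robot.observe()["gripper_width"])
E
```

```text
0.1 [4.0700e+00 1.1000e-01 1.4949e+02] [ 0.2 -3.1  1.3]
-0.1 [ 4.0700e+00 -8.0000e-02  1.4948e+02] [ 0.  -2.7  0.2]
-0.3 [  4.08  -0.28 149.49] [-0.1 -3.5  0.5]
-0.5 [  4.06  -0.49 149.47] [ 0.1 -3.1 -0.5]
-0.7 [  4.07  -0.67 149.47] [-0.  -3.8 -0.3]
-0.9 [  4.06  -0.89 149.49] [-0.1 -3.5 -0.8]
-1.1 [  4.08  -1.   149.46] [-0.1 -1.9  0.8]
-1.3 [  4.09  -1.1  149.45] [0.5 0.2 1.8]
floor True [  4.1   -1.09 148.25] [-0.2 -0.   7. ] 20.43
148.15 [  4.09  -1.21 148.23] [-0.5  2.5  6.8]
147.88 [  4.12  -1.23 148.27] [-0.5  2.6  7.7]
147.64 [  4.11  -1.22 148.25] [-0.1  3.7 10.4]
147.44 [  4.1   -1.25 148.25] [ 0.2  5.3 12.1]
147.29 [  4.12  -1.25 148.24] [-0.7  4.8 13.7]
147.16 [  4.14  -1.23 148.23] [-1.4  5.5 14.2]
147.05 [  4.15  -1.22 148.23] [-2.   6.  16.3]
146.97 [  4.12  -1.22 148.21] [-0.2  6.2 15.5]
146.88 [  4.14  -1.22 148.22] [-1.7  6.3 17.1]
146.82 [  4.15  -1.27 148.25] [-1.4  7.7 17. ]
146.76 [  4.13  -1.25 148.23] [-0.7  8.  16.8]
146.7 [  4.14  -1.25 148.22] [-1.6  7.9 17.4]
146.65 [  4.16  -1.25 148.24] [-2.2  7.8 18.7]
[-1.6  8.8 18.1] [-2.3  7.4 18.4] [-2.3  7.7 18.5] [-0.2  7.3 18.8] [-0.9  7.8 17.1] [-2.1  8.1 18.3] 25.5833 0.013081586336804245
```

```bash
python3 - <<'E'
from h import *
B=np.load("B.npy"); x=4.05
robot.line_to(W(x,-.9,146.5),vel=.01)
z=146.5
for i in range(4):
    robot.pause(.1); f=F()-B; print(f.round(1))
    if f[2]>=19.8: break
    z-=(20.5-f[2])*.06; robot.line_to(W(x,-.9,z),vel=.01)
for i in range(8): robot.pause(.1); print((F()-B).round(1),end=" ")
robot.line_to(W(x,-1.1,148.1),vel=.01); robot.pause(.1); print("\nunload",(F()-B).round(1),L().round(2))
robot.set_gripper(.04); robot.pause(.2); print("open",(F()-B).round(1),robot.observe()["gripper_width"])
robot.line_to(W(x,-1.1,200),vel=.08)
robot.line_to(W(84,-1.1,255),vel=.15); robot.pause(.3)   # camera above the well (same view as before)
o=robot.observe();print(o["time"])
c=robot.get_calibration("wrist")
import pickle;pickle.dump(c,open("w3.pkl","wb"))
f=robot.grab_frame("wrist"); s=robot.grab_frame("scene")
a=cv2.resize(f[40:160,190:330],None,fx=4,fy=4,interpolation=cv2.INTER_CUBIC)
b=cv2.resize(s[120:220,255:355],(240,240),interpolation=cv2.INTER_CUBIC)
im=np.zeros((480,800,3),np.uint8);im[:,:560]=a;im[:240,560:]=b
cv2.imwrite("pics/end.png",im)
E
```

```text
[-1.3  6.5 17.5]
[-1.2  6.6 19.8]
[-1.   7.8 19.9]
[-1.8  7.  19.6] [-1.2  5.8 20. ] [-1.7  7.5 20.7] [-1.5  7.1 19.7] [-0.8  7.7 20.1] [-2.4  7.2 19.9] [-2.3  7.8 20.1] [-0.6  7.6 18.8] 
unload [-0.1  2.2  6.8] [  4.1   -1.18 148.27]
open [0.6 0.5 0.5] 0.04004211826857735
30.3417
```

View pics/end.png

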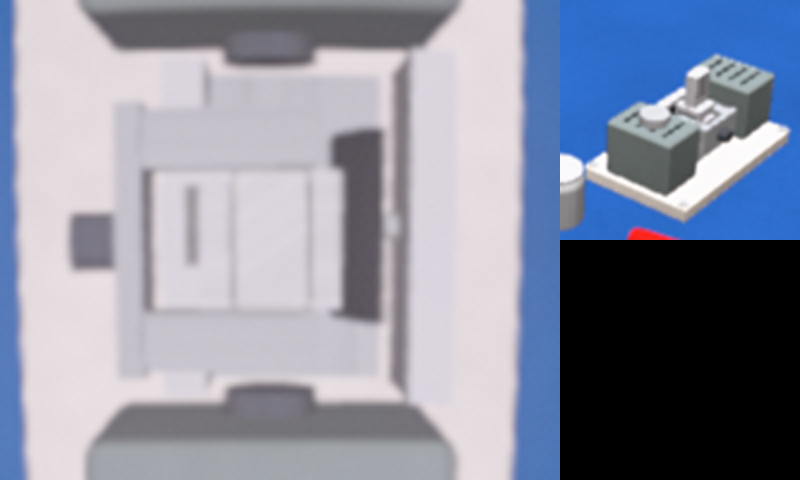

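The final view shows the cell in the well between the fork walls, square and upright. Its fin lies along the light path at (270,240), and the shoe is pushed back. I'm handing it in.

```bash
python3 -c "
from h import *
print(robot.job_done())"
```

```text
the job is handed in; nothing more can be done
None
```

The window cell is on the floor of the left checker's well, square to the light path and upright, after being pressed home with about 20 N for 0.8 s and released; the job was handed in at about 30 s.

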